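# Put the kitchen-table handful back where each kind belongs

## Task

Clear the handful at the front of the table, keeping cleaning things away from food: the loose spice jar and the salt shaker go upright into empty cells of the wooden seasoning rack, one to a cell; the scouring bottle goes upright into the tall bottle bay of the white sink caddy and the sink plug flat into the caddy's low open tray; the black tape goes flat into the wide bay of the blue stationery tray. Set each thing down rather than dropping it, keep the jars and bottle from tipping over, and leave the running egg timer and the jar already in the rack where they stand.

Things in the scene. Friction and masses are not known exactly. Their poses are not given: they have to be found in the camera images.
- spice_jar: Loose spice jar to be put away: clear jar with a label and a red screw cap, standing upright among the handful at the front. 106 mm tall; body diameter 42, cap diameter 45 (top 21 mm). Origin: centre of its underside, z up. About 0.11 kg.
- salt_shaker: Loose salt shaker: clear glass with a light grey pierced cap, upright. 90 mm tall, diameter 44, drawing in to 34 above 74 mm. Origin: centre of its underside, z up. About 0.1 kg.
- scouring_bottle: Loose bottle of scouring cream: slim white and turquoise bottle with a turquoise cap, upright. 136 mm tall, diameter 38. Origin: centre of its underside, z up. About 0.08 kg.
- sink_plug: Loose black rubber sink plug with a pull ring on top, lying flat. Rim diameter 45, rim top at 17 mm, ring to 34 mm; grip it across the rim. Origin: centre of its underside, z up. About 0.05 kg.
- tape: Loose roll of black tape lying flat. Outer diameter 60, height 19. Origin: centre of its underside, z up. About 0.05 kg.
- egg_timer: Kitchen timer, white base and grey ribbed cap, 58 mm diameter, 54 mm tall, loose, standing among the handful; it stays where it is. Origin: centre of its underside, z up.
- jar_in_rack: Second spice jar (red cap, same size as the loose one) that already stands, loose, in the back left cell of the seasoning rack; it stays there. Origin: centre of its underside, z up.
- seasoning_rack: Fixed dark wooden box, 142 x 142 mm, 2 x 2 square open cells of 62 mm for spice jars and salt. Origin: centre of underside; x to the back (away from the robot), y left, z up; yaw within 0.15 rad. Cell centres at x = +-34, y = +-34 mm; floor at z = 5; outer walls 42 mm high, dividers 6 mm thick, 36 high. Cell (+34, +34) holds the second jar; the other three are empty.
- sink_caddy: Fixed white plastic caddy, 156 (x) x 144 (y) mm. Origin: centre of underside; x to the back, y left, z up; yaw within 0.15 rad. Bottle bay, back right, walls to 60 mm: x 3 to 74, y -68 to -10. Soap bay, front right, with a fixed bar of soap (top 22). Low open tray, whole left side, walls to 18: x -74 to 74, y -6 to 68. Floor at z = 4; walls 4 thick.
- stationery_tray: Fixed blue tray with grey felt floor, 163 (x) x 130 (y) mm. Origin: centre of underside; x to the back, y left, z up; yaw within 0.15 rad. Pen bay, right: y -61 to -27 mm, holds two loose pens. Wide bay, left, empty: x -77.5 to 77.5, y -23 to 61. Floor at z = 3; walls 4 thick, to 22 mm high.

How it is judged:
By the outcome, as a careful person would: the job done as asked, in the order asked, and still so for the second after the job is handed in, with the robot touching nothing.
It also fails if it takes over 118 s, if anything falls off the work surface, if the arm or the gripper's body presses on something with over 40 N, if the wrist force passes 120 N, or if a joint passes its speed limit or range.

## Robot

A 7-joint arm with a two-finger parallel gripper is mounted at the origin on a cart in front of the work surface, level with it; the furniture and walls round the work are solid. World frame = base frame: x ahead of the robot, y to its left, z up, the work surface at z = 0. Lengths are in m, angles in rad, forces in N, time in s.
With the tool pointing down it reaches from about 0.4 to 0.875 m from the base axis. Payload 6.5 kg.
Tool frame: the origin (TCP) lies between the finger pads; the fingertips stand 19 mm ahead of it and the grasp point (between the pads) is the TCP; z points along the fingers, y is the line along which they close (so a half turn about z gives the same grasp; the last joint's range is limited). The gripper opens to 85 mm and grips with 20 to 120 N. Pads are 22 mm wide; open, the fingers measure 114 mm over their backs; the gripper's body (76 mm by 85 mm) begins 54 mm behind the grasp point. The pads swing forward as they close: fully open they stand 13 mm farther back than shut.
Start: joints at [-1.4, 0.536, -0.004, 1.538, 0.003, 1.067, -0.071], TCP at [0.152, 0.632, 0.25] pointing down, gripper open.
Joint ranges: [-2.7, 2.7], [-0.37, 2.16], [-1.27, 1.26], [0.24, 2.4], [-1.31, 4.45], [0.19, 1.91], [-2.76, 2.76]. Speed limits (rad/s): [2.39, 2.39, 3.14, 3.14, 3.14, 3.14, 3.14].

## Interface

Orientations are given as a unit quaternion [x, y, z, w].
In Python, from rig import bot, sensors, optics, workorder gives the robot as it stands. Calls block until the motion is done:
- bot.movep(position, orientation): joint-space move of the TCP to a pose.
- bot.move_linear(position, velocity=0.15, frame=None): straight line of the TCP; frame=None keeps the orientation; velocity is the mean speed in m/s.
- bot.goto_joints(angles): joint-space move.
- bot.set_gripper(opening): finger opening in m; the grip force is fixed at half the most; returns when the fingers have stopped.
- bot.pause(seconds).
- bot.ik(position, orientation): joint angles nearest the present ones, or None.
- sensors.state(): the state.
- optics.grab_frame(name): name is "side" or "top" or "wrist"; returns a dict with "frame" (420x560x3 uint8, red, green, blue), "intrinsics" (3x3 intrinsics, pixels), "pose" (4x4, takes a point from camera to world coordinates). Camera axes: x right, y down, z forward; pixel columns grow to the right and rows downward; lengths in m; the calibration is good to about 2 mm. A picture is of the moment at which its call begins. There is no depth.
A pose or a line that the arm cannot do raises bot.Unreachable and nothing moves.
- workorder.close_job(): hands the job in; it is judged then, once.
The state is a dict: "time": time; "joint_positions": joint angles; "joint_velocities": joint speeds; "tau": joint torques, N m; "tcp_pos": TCP position; "tcp_rot": TCP orientation; "contact_force": force on the tool from outside, world axes, zero at the start; "ft_torque": the same for the moment, N m; "gripper_width": finger opening in m; "grip_force": force on a finger pad.
Only numpy, scipy, OpenCV 4.12 (cv2) and the standard library are available. Lean on these libraries where they do the work, as an engineer would, in place of code of your own. Each camera call takes 0.05 s, during which the arm holds its last target. There are 200 camera calls.

## Working session

There is one attempt and no reset: what is moved stays moved. The work goes in short steps, each a Python script; the robot and the scene stay as the last script left them, time stands still between calls to the robot, and variables do not carry over. Pictures are saved under pics/ and viewed, at most 14 in all, crops included, and the job is handed in when it is done.

```bash
ls; mkdir -p pics; python3 - <<'E'
from rig import bot,sensors,optics
import cv2
for n in("top","side"):
    f=optics.grab_frame(n); cv2.imwrite(f"pics/{n}0.png",f["frame"][:,:,::-1]); print(n,f["intrinsics"].tolist(),f["pose"].round(3).tolist())
s=sensors.state(); print(s["time"],s["tcp_rot"],s["contact_force"])
E
```

```text
pics
top [[520.7718665889256, 0.0, 281.99951625549915], [0.0, 520.7718665889256, 202.5103053583167], [0.0, 0.0, 1.0]] [[0.091, -0.97, 0.223, 0.266], [-0.996, -0.09, 0.016, 0.012], [0.004, -0.224, -0.975, 1.112], [0.0, 0.0, 0.0, 1.0]]
side [[474.3233439551013, 0.0, 274.4761960969893], [0.0, 474.3233439551013, 208.94054795838656], [0.0, 0.0, 1.0]] [[0.871, -0.44, 0.216, 0.244], [-0.49, -0.777, 0.395, -0.455], [-0.006, -0.45, -0.893, 1.111], [0.0, 0.0, 0.0, 1.0]]
0.1 [ 1.18078134e-01  9.93003986e-01 -7.98116238e-04 -2.81156924e-05] [-0.33153275  0.09511227 -0.98860352]
```

View pics/top0.png

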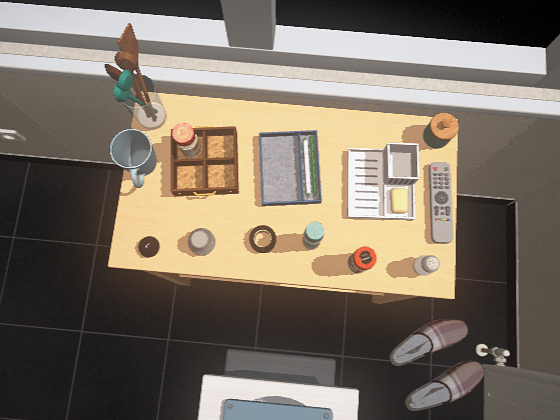

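View pics/side0.png

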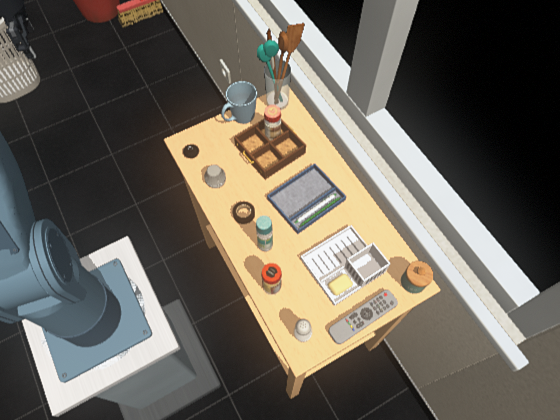

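The top view shows, along the front, the plug (149,246), timer (201,241), tape (263,238), bottle cap (315,231), spice cap (364,259) and salt (428,263). Behind them are the rack (205,160), tray (290,167) and caddy (382,184). The side view shows the same layout, with nothing hidden. Next I'll measure by masks and look at enlarged crops.

```bash
cat > h.py <<'E'
import numpy as np, cv2
from scipy.spatial.transform import Rotation as R
from rig import bot,sensors,optics,workorder
def ray(f,px):
    d=f["pose"][:3,:3]@np.linalg.solve(f["intrinsics"],[px[0],px[1],1.]); return f["pose"][:3,3],d
def plane(f,px,z):
    o,d=ray(f,px); return (o+d*(z-o[2])/d[2])[:2]
def tri(f1,p1,f2,p2):
    o1,d1=ray(f1,p1);o2,d2=ray(f2,p2)
    s=np.linalg.lstsq(np.c_[d1,-d2],o2-o1,rcond=None)[0]
    a,b=o1+s[0]*d1,o2+s[1]*d2; return (a+b)/2,np.linalg.norm(a-b)
def blob(img,roi,lo,hi):
    x0,y0,x1,y1=roi; h=cv2.cvtColor(img[y0:y1,x0:x1],cv2.COLOR_RGB2HSV)
    m=cv2.inRange(h,np.array(lo),np.array(hi))
    if lo[0]==0 and hi[0]==8: m|=cv2.inRange(h,np.array([172,lo[1],lo[2]]),np.array([180,255,255]))
    c=max(cv2.findContours(m,cv2.RETR_EXTERNAL,cv2.CHAIN_APPROX_NONE)[0],key=cv2.contourArea)
    (cx,cy),r=cv2.minEnclosingCircle(c); b=cv2.boundingRect(c)
    return np.array([b[0]+x0+(b[2]-1)/2,b[1]+y0+(b[3]-1)/2]),b[2:],c+[x0,y0]
E
python3 - <<'E'
from h import *
t=optics.grab_frame("top");s=optics.grab_frame("side")
cv2.imwrite("pics/t2.png",cv2.resize(t["frame"][110:280,130:450][:,:,::-1],None,fx=2.5,fy=2.5,interpolation=cv2.INTER_CUBIC))
red=((0,150,80),(8,255,255));tq=((78,60,60),(100,255,255));blk=((0,0,0),(180,255,60));gry=((0,0,90),(180,45,255))
for n,c,rt,rs,z in [("spice",red,(345,240,385,280),(255,258,290,290),.1),("bottle",tq,(300,215,330,255),(253,210,276,240),.12),
 ("plug",blk,(135,232,163,262),(180,140,203,162),.017),("tape",blk,(245,222,282,256),(228,197,260,226),.019),
 ("salt",gry,(410,250,445,280),(293,315,315,342),.08)]:
    a,b=blob(t["frame"],rt,*c),blob(s["frame"],rs,*c)
    print(n,a[0],a[1],b[0],b[1],"tri",*[np.round(v,3) for v in tri(t,a[0],s,b[0])],"plane",plane(t,a[0],z).round(3),plane(s,b[0],z).round(3))
E
```

```text
spice [364.5 258. ] (22, 23) [271.  273.5] (19, 20) tri [ 0.404 -0.142  0.092] 0.001 plane [ 0.403 -0.141] [ 0.402 -0.145]
bottle [315.5 239. ] (2, 1) [266.  229.5] (9, 8) tri [ 0.438 -0.044  0.097] 0.013 plane [ 0.428 -0.042] [ 0.44  -0.053]Traceback (most recent call last):
  File "<stdin>", line 8, in <module>
  File "h.py", line 16, in blob
    c=max(cv2.findContours(m,cv2.RETR_EXTERNAL,cv2.CHAIN_APPROX_NONE)[0],key=cv2.contourArea)
ValueError: max() iterable argument is empty
```

View pics/t2.png

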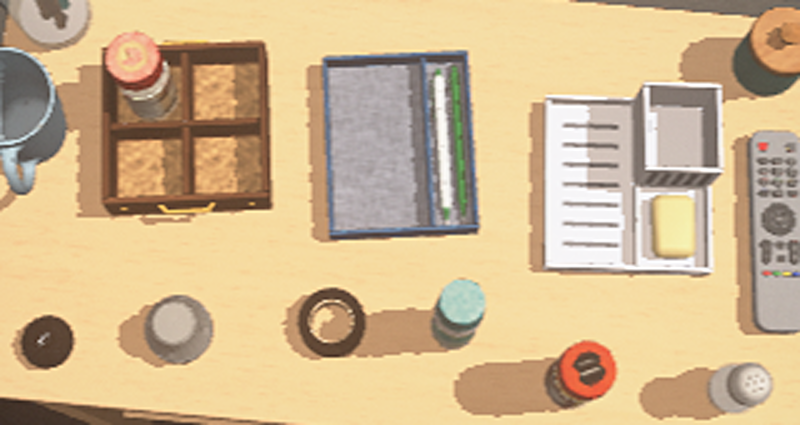

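The crop (×2.5, offset 130,110) shows these rim corners:
- **Rack:** (105,44), (265,42), (270,195), (105,203).
- **Tray:** (323,57), (467,52), (478,229), (330,234).
- **Caddy:** low left wall from (545,97) to (545,268); bottle-bay rim (641,86), (721,84), (720,172), (641,170).

I'll check these against the given sizes and fix the colour thresholds.

```bash
python3 - <<'E'
from h import *
t=optics.grab_frame("top");s=optics.grab_frame("side")
tq=((75,35,60),(105,255,255));blk=((0,0,0),(180,255,100));gry=((0,0,90),(180,60,255))
for n,c,rt,rs,z in [("bottle",tq,(300,215,330,240),(253,210,276,232),.126),
 ("plug",blk,(135,232,163,262),(180,140,203,162),.012),("tape",blk,(245,222,282,256),(228,197,260,226),.015),
 ("salt",gry,(410,250,445,280),(290,315,318,344),.045)]:
  try:
    a,b=blob(t["frame"],rt,*c),blob(s["frame"],rs,*c)
    print(n,a[0],a[1],b[0],b[1],"tri",*[np.round(v,3) for v in tri(t,a[0],s,b[0])],"plane",plane(t,a[0],z).round(3),plane(s,b[0],z).round(3))
  except ValueError: print(n,"none")
for n,z,P in [("rack",.042,[(105,44),(265,42),(270,195),(105,203)]),("tray",.022,[(323,57),(467,52),(478,229),(330,234)]),("caddyL",.018,[(545,97),(545,268)]),("bay",.06,[(641,86),(721,84),(720,172),(641,170)]),("rackcross",.036,[(188,124)]),("saltcap",.088,[(752,383)])]:
    W=np.array([plane(t,(p[0]/2.5+130-.3,p[1]/2.5+110-.3),z) for p in P]); E=np.roll(W,-1,0)-W
    print(n,W.mean(0).round(3),W.round(3).tolist(),"len",np.linalg.norm(E,axis=1).round(3),"dir",np.degrees(np.arctan2(E[:,1],E[:,0])).round(1))
E
```

```text
bottle [312. 233.] (15, 13) [263.5 223.5] (16, 16) tri [ 0.442 -0.035  0.114] 0.004 plane [ 0.438 -0.034] [ 0.442 -0.04 ]
plug [148.5 246.5] (20, 20) [190.5 151. ] (16, 13) tri [0.397 0.305 0.007] 0.002 plane [0.397 0.304] [0.395 0.302]
tape [262.5 239. ] (26, 27) [243.  212.5] (21, 22) tri [0.435 0.065 0.006] 0.002 plane [0.435 0.064] [0.433 0.06 ]
salt [426.  264.5] (25, 20) [302.5 330. ] (18, 23) tri [ 0.409 -0.277  0.04 ] 0.001 plane [ 0.409 -0.276] [ 0.408 -0.278]
rack [0.595 0.205] [[0.657, 0.285], [0.672, 0.146], [0.535, 0.126], [0.515, 0.265]] len [0.139 0.138 0.14  0.143] dir [ -83.9 -171.9   98.2    8. ]
tray [0.599 0.021] [[0.67, 0.096], [0.687, -0.031], [0.527, -0.053], [0.511, 0.074]] len [0.128 0.161 0.127 0.161] dir [ -82.6 -172.3   97.3    7.9]
caddyL [ 0.576 -0.108] [[0.653, -0.103], [0.499, -0.113]] len [0.154 0.154] dir [-176.4    3.6]
bay [ 0.621 -0.215] [[0.655, -0.18], [0.663, -0.247], [0.585, -0.249], [0.581, -0.183]] len [0.068 0.078 0.066 0.074] dir [ -83.2 -178.7   93.8    2.7]
rackcross [0.593 0.205] [[0.593, 0.205]] len [0.] dir [0.]
saltcap [ 0.407 -0.273] [[0.407, -0.273]] len [0.] dir [0.]
```

The sizes match to within a few mm:
- **Rack:** centre (0.594, 0.205), yaw 0.132.
- **Tray:** centre (0.599, 0.021), yaw 0.133.
- **Caddy:** centre (0.580, -0.180), yaw about 0.07.

Next I'll hover over the spice jar and take a wrist look.

```bash
cat >> h.py <<'E'
def quat(a):
    y=np.array([np.cos(a),np.sin(a),0]);z=np.array([0,0,-1.])
    return R.from_matrix(np.c_[np.cross(y,z),y,z]).as_quat()
def best(p,a):
    q0=np.array(sensors.state()["joint_positions"]);c=[]
    for k in(-1,0,1):
        j=bot.ik(list(p),quat(a+k*np.pi))
        if j is not None: c.append((np.abs(np.array(j)-q0).max(),k))
    return quat(a+min(c)[1]*np.pi)
def loc(c,yaw,l): return np.array(c)+R.from_euler("z",yaw).as_matrix()[:2,:2]@np.array(l)
RACK=((.594,.205),.132);TRAY=((.599,.021),.133);CADDY=((.580,-.180),.07)
def hover(xy,z,a): p=[*xy,z]; bot.movep(p,best(p,a))
def pick(xy,z,a,lift):
    hover(xy,z+.10 if z>.05 else .12,a); bot.move_linear([*xy,z],.15)
    bot.set_gripper(0.); s=sensors.state(); print("grip",s["gripper_width"],s["grip_force"],s["time"])
    bot.move_linear([*xy,lift],.2)
def place(xy,z,a,hi,rel):
    hover(xy,hi,a); bot.move_linear([*xy,z+.004],.15); bot.pause(.2)
    f0=sensors.state()["contact_force"][2]
    for i in range(8):
        bot.move_linear([*xy,z+.003-.001*i],.02); f=sensors.state()["contact_force"][2]-f0
        if f>2.5: break
    s=sensors.state(); print("down",i,round(f,1),s["tcp_pos"],s["gripper_width"])
    bot.set_gripper(rel); bot.pause(.2); bot.move_linear([*xy,hi],.2); print("t",sensors.state()["time"])
def snap(n,name):
    f=optics.grab_frame(n);cv2.imwrite(f"pics/{name}.png",f["frame"][:,:,::-1]);return f
E
python3 - <<'E'
from h import *
hover((.43,-.10),.30,.13)
f=snap("wrist","w1"); np.savez("w1.npz",**{k:f[k] for k in("intrinsics","pose")});print(f["pose"].round(3),f["intrinsics"][0,0],sensors.state()["time"])
t=optics.grab_frame("top")
print(plane(t,(314.1,228.9),.136))
E
```

```text
[[ 0.991  0.125  0.042  0.419]
 [ 0.132 -0.939 -0.318 -0.016]
 [-0.001  0.321 -0.947  0.424]
 [ 0.     0.     0.     1.   ]] 318.77750609358554 3.1167
[ 0.44461053 -0.03712721]
```

View pics/w1.png

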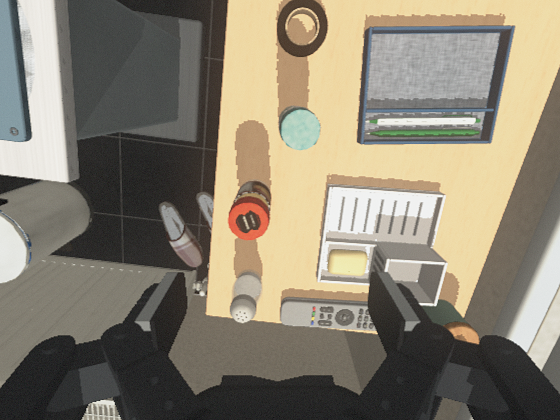

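The wrist view shows the bottle top at (300,129), spice cap at (249,217), salt cap at (242,311) and tape at (302,27). I'll project these and compare them with the overhead values.

```bash
python3 - <<'E'
from h import *
f=dict(np.load("w1.npz"))
for n,p,z in [("bottle",(300,129),.136),("spice",(249,216),.104),("salt",(242,311),.088),("tape",(302,27),.012)]: print(n,plane(f,p,z).round(4))
for p,a,z in [((.403,-.142),.132,.08),((.409,-.276),.132+np.pi/2,.06),((.442,-.036),.07,.1),((.397,.304),.1,.02),((.435,.064),.133,.02),(loc(*RACK,(.034,-.034)),.132,.24),(loc(*RACK,(-.034,-.034)),1.7,.24),(loc(*CADDY,(.0385,-.039)),.07,.28)]:
    print(p,[bot.ik([*p,z],quat(a+k*np.pi)) is not None for k in(-1,0,1)])
E
```

```text
bottle [ 0.4419 -0.0363]
spice [ 0.4045 -0.1348]
salt [ 0.4081 -0.2671]
tape [0.4365 0.0673]
(0.403, -0.142) [True, True, True]
(0.409, -0.276) [True, True, True]
(0.442, -0.036) [True, True, True]
(0.397, 0.304) [True, True, True]
(0.435, 0.064) [True, True, True]
[0.6321792  0.17577076] [True, True, True]
[0.56477076 0.1668208 ] [True, True, True]
[ 0.62113348 -0.21621169] [True, True, True]
```

The views agree to about 4 mm once cap height is allowed for. I'll use spice (0.404, -0.140), salt (0.408, -0.273), bottle (0.442, -0.036) and tape (0.436, 0.065), starting with the spice jar.

```bash
python3 - <<'E'
from h import *
pick((.404,-.140),.080,.132,.24)
snap("wrist","w2")
place(loc(*RACK,(.034,-.034)),.085,.132,.24,.065)
snap("wrist","w3"); 
a=cv2.imread("pics/w2.png");b=cv2.imread("pics/w3.png");cv2.imwrite("pics/w23.png",cv2.resize(np.hstack([a,b]),(800,300)))
E
```

```text
grip 0.043527142204622817 59.36269291676581 5.0333
down 3 6.2 [0.63228353 0.17572036 0.08583956] 0.04346181882650589
t 11.3083
```

View pics/w23.png

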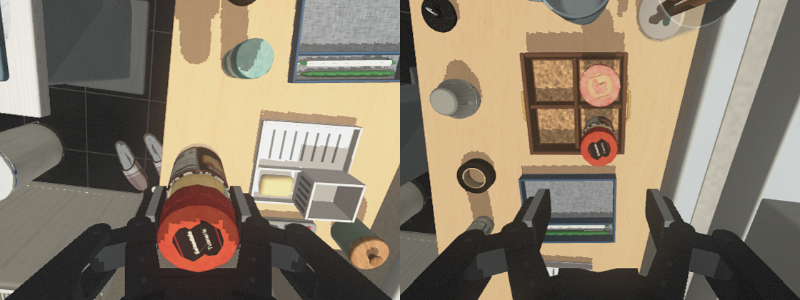

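The spice jar is upright in the back-right cell (598,145 in the right half) and the second jar hasn't moved. Touchdown came at the expected height. Next come the salt and the bottle.

```bash
python3 - <<'E'
from h import *
bot.set_gripper(.085)
pick((.408,-.273),.062,.132+np.pi/2,.24)
place(loc(*RACK,(-.034,-.034)),.067,.132+np.pi/2,.24,.062)
snap("wrist","w4")
bot.set_gripper(.085)
hover((.442,-.036),.24,.07)
pick((.442,-.036),.098,.07,.27)
place(loc(*CADDY,(.0385,-.039)),.102,.07,.27,.062)
snap("wrist","w5")
a=cv2.imread("pics/w4.png");b=cv2.imread("pics/w5.png");cv2.imwrite("pics/w45.png",cv2.resize(np.hstack([a,b]),(800,300)))
E
```

```text
grip 0.03465369942232785 56.48193367902422 14.875
down 3 6.1 [0.56499266 0.16675936 0.0677109 ] 0.03454130448810588
t 21.7
grip 0.03577308481725939 57.503450772492215 25.0167
down 3 4.9 [ 0.62137289 -0.21648126  0.1026353 ] 0.03548195674065883
t 31.0333
```

View pics/w45.png

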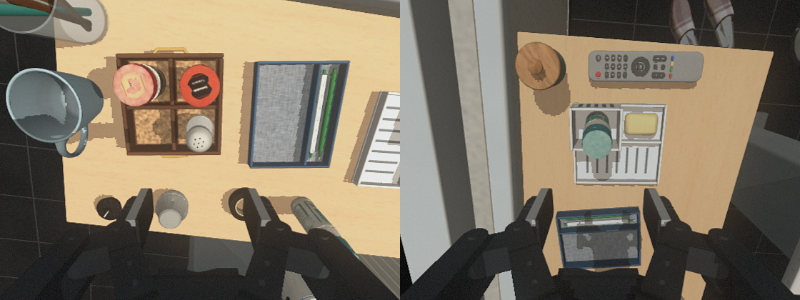

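The salt stands in the front-right cell (199,140, left half), clear of both jars. The bottle stands upright in the caddy bay (598,140, right half). Next come the plug and the tape.

```bash
python3 - <<'E'
from h import *
bot.set_gripper(.085)
hover((.43,.20),.25,.07)
pick((.397,.304),.019,.07,.22)
f=snap("wrist","w6")
place(loc(*CADDY,(-.022,.034)),.023,.07,.22,.055)
snap("wrist","w7")
a=cv2.imread("pics/w6.png");b=cv2.imread("pics/w7.png");cv2.imwrite("pics/w67.png",cv2.resize(np.hstack([a,b]),(800,300)))
E
```

```text
grip 0.040019157444695495 58.875709159474354 35.2083
down 2 3.3 [ 0.55582149 -0.14769165  0.02419911] 0.039794758466430956
t 42.175
```

View pics/w67.png

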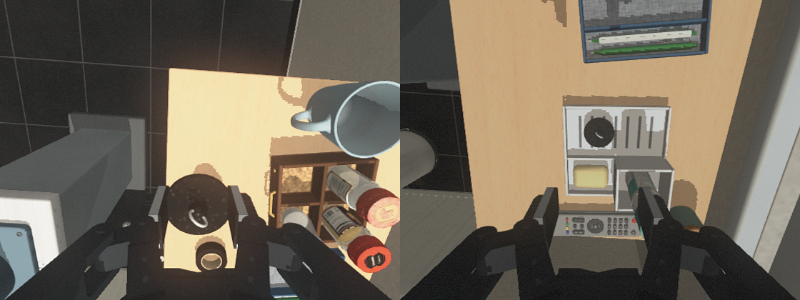

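The plug lies flat in the low tray (598,132, right half). The tape is last, then a final check.

```bash
python3 - <<'E'
from h import *
bot.set_gripper(.085)
hover((.436,.066),.20,.133)
pick((.436,.066),.019,.133,.20)
place(loc(*TRAY,(0,.019)),.022,.133,.20,.075)
bot.goto_joints([-1.4,.536,-.004,1.538,.003,1.067,-.071])
t=snap("top","tf");s=snap("side","sf");print(sensors.state()["time"])
A=cv2.resize(t["frame"][85:285,100:460][:,:,::-1],(800,444),interpolation=cv2.INTER_CUBIC);cv2.imwrite("pics/tfz.png",A)
E
```

```text
grip 0.054939763037599086 60.28218315273989 45.25
down 2 6.1 [0.59658282 0.03981461 0.02346444] 0.054875105998648005
t 50.825
53.55
```

View pics/tfz.png

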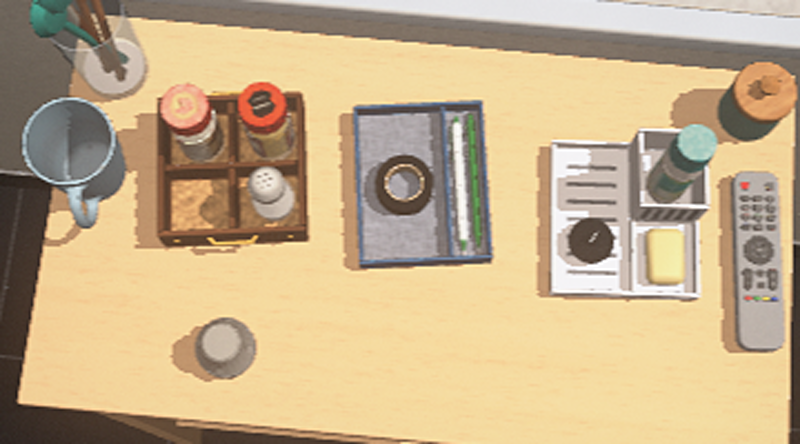

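View pics/sf.png

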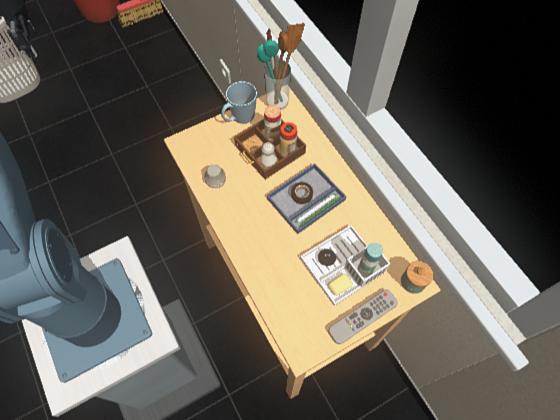

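Both views show all five things in place and upright or flat. The timer is still at (201,241), and the second jar still stands in its cell.

```bash
python3 -c "
from rig import workorder; print(workorder.close_job())"
```

```text
the job is handed in; nothing more can be done
None
```

The job is handed in: all five things are in their places, with the jars and bottle upright and the plug and tape flat, the egg timer and the rack's own jar were left where they stood, and the robot's clock read about 54 s of the 118 s allowed.

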